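# Latch the tool case on the joiner's bench

## Robot

A 6-joint arm with a two-finger parallel gripper is mounted at the origin on the work surface. World frame = base frame: x ahead of the robot, y to its left, z up, the work surface at z = 0. Lengths are in m, angles in rad, forces in N, time in s.
With the tool pointing down it reaches from about 0.35 to 0.925 m from the base axis. Payload 6.4 kg.
Tool frame: the origin (TCP) lies at the very end of the fingers, on their centre line; the grasp point (between the pads) lies 19 mm behind it (r.grip_point_offset is the distance from the TCP to the grasp point, in m); y points along the fingers, z is the direction in which the jaws open and shut, and the axes are right-handed (so a half turn about y gives the same grasp; the last joint's range is limited). The gripper opens to 94 mm and grips with 3 to 60 N. Pads are 16 mm wide; open, the fingers measure 119 mm over their backs; the gripper's body (75 mm by 177 mm) begins 78 mm behind the grasp point.
Start: joints at [-1.347, 0.245, 1.558, -0, 1.339, -0.174], TCP at [0.252, -0.599, 0.205] pointing down, gripper open.
Joint ranges: [-3.13, 3.13], [-1.02, 2.26], [0.13, 2.54], [-0.95, 4.09], [0.21, 2.88], [-2.74, 2.74]. Speed limits (rad/s): [2.57, 2.57, 3.14, 3.14, 3.14, 3.14].

## Interface

Orientations are given as [roll, pitch, yaw] about the fixed x, y, z axes, in that order (R = Rz(yaw) Ry(pitch) Rx(roll)).
In Python, from cell import r gives the robot as it stands. The module is installed in compiled form; this text tells all that it offers.
- The arm moves only by the tool play_rows, never from a script. Its arguments are lists of equal length, an entry for each row: "travel": the shift along the tool's x, y, z in m, a list of three; "spin": the turn about the tool's y in rad. A call has 1 to 12 rows; each row is the pose to reach, as a shift and turn from the pose measured when the call began, along the tool's axes at that moment; what a row does not reach only later rows make up. A row lasts 1/8 s, in which the tool goes at most 62.5 mm and 10.7 degrees, less where a joint would pass 70% of its speed; a pose out of reach is approached as far as the arm can. A call with a gripper value outside its range is refused whole. "claw" is the closure, from -1 (fully open) to 1 (shut), so that 0 is half open, set as the call begins (left out, the last holds). The fingers move at their own pace and stop on an object; the grip force is fixed at half the most. Time passes only in rows, so rows that repeat a pose let the fingers close. It gives the time, the measured TCP pose, the force and the opening at its end, in the units of the state.
- r.read_state(): the state, without advancing time (a new reading comes with each control period).
- r.capture(name): name is "scene" or "side" or "wrist"; returns the picture (384x512x3 uint8, red, green, blue); there is no depth.
- r.camera_info(name): a dict with "fx", "fy", "cx", "cy" (pixels), "extrinsics" (4x4, takes a point from world to camera coordinates). Camera axes: x right, y up, looking along -z (the intrinsics and any distortion apply to the point x, -y, -z); pixel columns grow to the right and rows downward; lengths in m; the calibration is good to about 2 mm. The wrist camera is an equidistant fisheye: a pixel r from the principal point sees the ray r / f radians off the axis. A picture is of the moment at which its call begins: read the wrist's pose just before it. camera_info takes no time and is no camera call; for the wrist camera it gives the pose at the moment of the call.
- r.job_done(): hands the job in, once; it reports no verdict.
The state is a dict: "clock": time; "joint_positions": joint angles; "dq": joint speeds; "tau": joint torques, N m; "tcp_pos": TCP position; "ee_rot": TCP orientation; "force": force on the tool from outside, world axes, zero at the start; "wrist_torque": the same for the moment, N m; "width": opening from 0.0 (shut) to 1.0 (fully open).
Only numpy, scipy, OpenCV 4.12 (cv2) and the standard library are available. Lean on these libraries where they do the work, as an engineer would, in place of code of your own. Each camera call takes 0.05 s, during which the arm holds its last target. There are 200 camera calls.

## Task

Fasten the tool case that stands on the bench: lift its wire loop over the keeper's lip on the ajar lid, let it drop fully into the slot behind the lip, then press the latch lever down flat so that it snaps over centre and draws the lid shut. Feel your way in gently: never press the loop onto the top of the keeper with more than about 5 N nor the lever with more than about 20 N, and leave the glue bottle, the offcut and the roll of tape where they are.

Things in the scene. Friction and masses are not known exactly. Their poses are not given: they have to be found in the camera images.
- case: Plywood tool case, fixed, standing on its hinged side. Origin on the bench under the lever's pin; x across the seam to the lid, y along seam, z up. Body x -80..15, y +-150, top z 165. Lid x 16..74 when shut, hinged at x 15 z 20; ajar 4 to 19 mm at the top, how far is not reported. Low carry handle x -35, y 75..137, top z 188. Latch centred at y 0
- loop_bar (a point): Centre of the loop's cross bar, a steel wire 4 mm thick along the case's y. The loop is a U of it, 38 mm wide outside, 30 inside, side wires 58 mm long, loosely pivoted on the lever at lever x -17, z -4. It falls by its own weight; it starts lying on or against the keeper's lip, unhooked. Pinch both side wires near the bar from above
- lever_tip (a point): Middle of the outer end of the lever, on its upper face. The lever is a steel plate 24 mm wide, 3 thick, reaching 69 mm from its pin. The pin lies along the case's y at case x 0, z 181. Flat, the lever points to -x; opening, its end rises and swings over to +x, and the loop with its pivot goes to +x
- lever (a joint): Lever angle, rad: 0 flat and latched, pi/2 upright, stop at 2.5. Light friction holds it where it is left. It follows the loop and is at 1.4 to 2.3 when the bar is in the slot. Drawing the lid needs about 4 N near the lever's end, most near 1.5; dead centre near 0.4, below which it snaps flat. It stops hard at 0
- keeper_ref (a point): Where the middle of the keeper's slot mouth would be with the lid shut: a point fixed to the case, at x 43, z 183. The true mouth is 5 to 21 mm further along +x and 1 to 4 mm lower. The slot is 5.5 mm wide and 10 deep, between a hooked lip (5.5 mm along x, 20 wide, on the latch side) and a flat guard (24 along x, 22 wide), tops level, floor at z 173 less the same drop. The seated bar's centre is 5 to 8 mm below the mouth
- glue: White glue bottle with a cap, 60 mm diameter, 170 tall, loose bystander; origin under its centre
- offcut: Wood offcut 130 x 45 x 35 mm, loose bystander; origin under its centre
- tape: Cardboard tape roll 100 mm across, 25 high, loose bystander; origin under its centre

How it is judged:
On the way:
1. the loop's bar has dropped into the slot behind the lip while the lever is still up (z of loop_bar in the frame of case below 0.1795 m and x of loop_bar in the frame of case above 0.0465 m and value of joint lever above 1.35 rad), for 0.2 s.
At the end, for the whole second after the job is handed in: the lever lies flat (under 0.06 rad) and still, the loop's bar is down in the keeper's slot (under 179.5 mm above the bench) and the loop is under tension (over 2 N on the keeper), so the lid is drawn shut (value of joint lever below 0.06 rad and velocity of joint lever below 0.05 rad/s and z of loop_bar in the frame of case below 0.1795 m and contact force between loop and case above 2 N); the robot touches nothing.
It fails at once if the loop is pressed on top of the keeper with over 8 N (contact force between loop and case above 8 N and z of loop_bar in the frame of case above 0.1803 m).
It fails at once if the lever is pressed with over 25 N on its way down (contact force between the fingers and lever above 25 N and value of joint lever below 0.6 rad).
It fails at once if the glue bottle is moved by over 20 mm (distance of glue from where it was at the start of the episode above 0.02 m).
It fails at once if the offcut is moved by over 20 mm (distance of offcut from where it was at the start of the episode above 0.02 m).
It fails at once if the roll of tape is moved by over 20 mm (distance of tape from where it was at the start of the episode above 0.02 m).
It also fails if it takes over 72 s, if anything falls off the work surface, if the arm or the gripper's body presses on something with over 40 N, if the wrist force passes 120 N, or if a joint passes its speed limit or range.

## Working session

There is one attempt and no reset: what is moved stays moved. The work goes in short steps, Python scripts to look and compute and a tool call to move; the robot and the scene stay as the last step left them, time stands still between calls to the robot, and variables do not carry over. Pictures are saved under pics/ and viewed, about 8 in all and at most 12, crops included, and the job is handed in when it is done.

Besides the shell and the picture viewer there is one more tool, called after ">>>" in YAML: its name, and indented under it one key for each argument. play_rows: Moves the arm, as the interface text tells. Its arguments: {"type":"object","properties":{"travel":{"type":"array"},"spin":{"type":"array"},"claw":{"type":"number"}},"required":["travel","spin"]}

```bash
mkdir -p pics
cat > h.py <<'E'
from cell import r
import cv2, numpy as np
def cap(n,f,crop=None,s=1):
    ci=r.camera_info(n); im=r.capture(n)[:,:,::-1]
    cv2.imwrite(f'pics/raw_{f}.png',im)
    if crop: x0,y0,x1,y1=crop; im=im[y0:y1,x0:x1]
    im=cv2.resize(np.ascontiguousarray(im),None,fx=s,fy=s,interpolation=cv2.INTER_CUBIC); cv2.imwrite(f'pics/{f}.png',im); return ci
def proj(ci,p,fish=False):
    E=np.array(ci['extrinsics']); c=E[:3,:3]@np.array(p)+E[:3,3]; x,y,z=c[0],-c[1],-c[2]
    if fish:
        rr=np.hypot(x,y); t=np.arctan2(rr,z); return ci['cx']+ci['fx']*t*x/rr, ci['cy']+ci['fy']*t*y/rr
    return ci['cx']+ci['fx']*x/z, ci['cy']+ci['fy']*y/z
def ray(ci,uv,fish=False):
    E=np.array(ci['extrinsics']); a=(uv[0]-ci['cx'])/ci['fx']; b=(uv[1]-ci['cy'])/ci['fy']
    if fish:
        t=np.hypot(a,b); d=np.array([np.sin(t)*a/t,np.sin(t)*b/t,np.cos(t)])
    else: d=np.array([a,b,1.])
    d=np.array([d[0],-d[1],-d[2]]); R=E[:3,:3]
    return -R.T@E[:3,3], R.T@d/np.linalg.norm(d)
def onz(ci,uv,z,fish=False):
    o,d=ray(ci,uv,fish); return o+d*(z-o[2])/d[2]
def tri(*cs):
    A=0;b=0
    for ci,uv,f in cs:
        o,d=ray(ci,uv,f); P=np.eye(3)-np.outer(d,d); A=A+P; b=b+P@o
    return np.linalg.solve(A,b)
E
python3 - <<'E'
from h import *
import json
a=[cap(n,n+'0') for n in('scene','side')]
ims=[cv2.imread(f'pics/{n}0.png') for n in('scene','side')]
cv2.imwrite('pics/both.png',cv2.resize(np.vstack(ims),None,fx=.78,fy=.78)) 
s=r.read_state();print(s)
for c in a: print({k:(np.round(v,3).tolist()) for k,v in c.items() if k!='name'})
E
```

```text
{'clock': 0.1, 'joint_positions': array([-1.34708874e+00,  2.45724321e-01,  1.55888231e+00, -2.00162568e-05,
        1.33868971e+00, -1.74113240e-01]), 'dq': array([ 0.00102905, -0.00244791, -0.00464229, -0.00052325, -0.00071317,
       -0.00054567]), 'tau': array([-5.75790582e-04, -4.16912019e+01, -3.15525126e+01,  6.85926061e-02,
        3.09338712e-02, -5.18807610e-05]), 'tcp_pos': array([ 0.25168817, -0.59871156,  0.20447356]), 'ee_rot': array([-1.57247762e+00,  2.75959889e-04, -2.74376744e+00]), 'force': array([-0.81086508,  0.17975427, -0.31599588]), 'wrist_torque': array([-0.01707438, -0.02851508,  0.01315805]), 'width': 0.997208714677967}
{'fx': 374.239, 'fy': 374.239, 'cx': 253.218, 'cy': 188.715, 'extrinsics': [[0.881, 0.474, 0.012, -0.436], [-0.341, 0.617, 0.709, 0.074], [0.329, -0.629, 0.705, -1.399], [0.0, 0.0, 0.0, 1.0]]}
{'fx': 382.794, 'fy': 382.794, 'cx': 256.949, 'cy': 199.137, 'extrinsics': [[-0.906, -0.422, -0.019, 0.433], [0.247, -0.566, 0.787, -0.231], [-0.343, 0.708, 0.617, -1.131], [0.0, 0.0, 0.0, 1.0]]}
```

View pics/scene0.png

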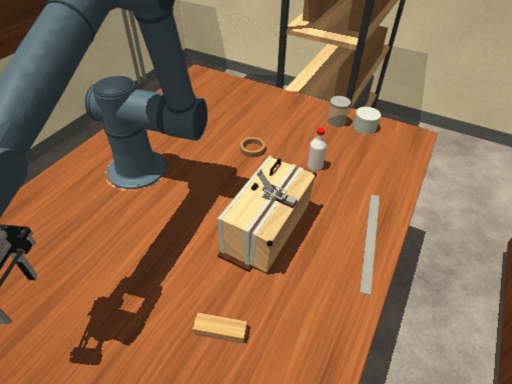

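View pics/side0.png

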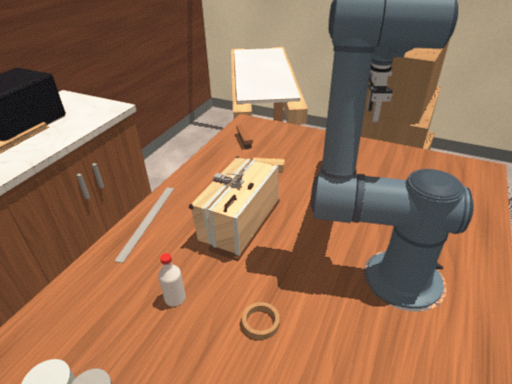

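Scene view: case around (268,212), with the latch at (272,190). Glue is at (317,150), tape at (252,147) and offcut at (220,327). Side view: case at (238,205), latch near (228,180). Next I'll zoom in on the case in both.

Run:
```python
import cv2,numpy as np
a=cv2.imread('pics/raw_scene0.png')[150:275,210:320]; b=cv2.imread('pics/raw_side0.png')[145:270,180:290]
f=lambda i:cv2.resize(i,None,fx=3.6,fy=4.0*.9,interpolation=cv2.INTER_CUBIC)
cv2.imwrite('pics/z0.png',np.hstack([f(a),f(b)]))
```

```text
(no output)
```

View pics/z0.png

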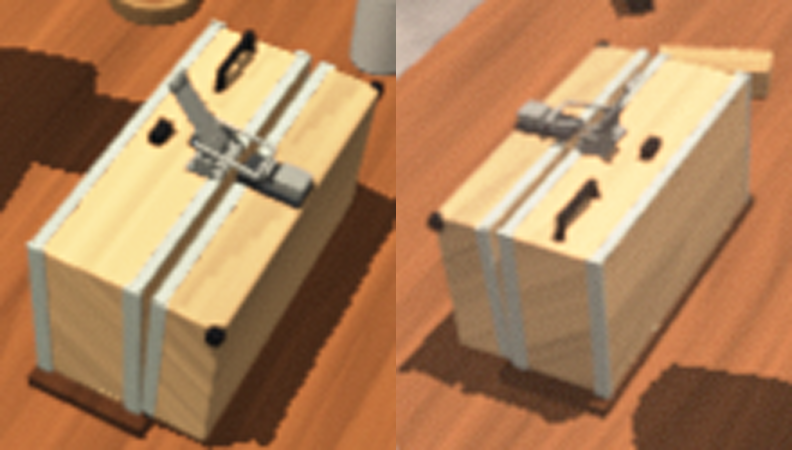

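Body top corners can be read in both crops, and the handle marks the +y end, so I'll fit the case pose to them.

```bash
cat >> h.py <<'E'
def case_T(p):
    c,s=np.cos(p[2]),np.sin(p[2]); return lambda q: np.array([p[0]+c*q[0]-s*q[1],p[1]+s*q[0]+c*q[1],q[2]])
E
python3 - <<'E'
from h import *
from scipy.optimize import least_squares
sc,sd=r.camera_info('scene'),r.camera_info('side')
z=.165;m={'a':(-.08,-.15,z),'b':(-.08,.15,z),'c':(.015,-.15,z),'d':(.015,.15,z)}
S={'a':(218.3,218.1),'b':(271.1,156.1),'c':(246.1,230.6),'d':(294.7,165.3)}
D={'b':(236.7,217.2),'a':(277.8,165.8),'d':(210.3,211.7),'c':(253.3,160.3)}
for k in m: print(k,onz(sc,S[k],z).round(4),onz(sd,D[k],z).round(4))
def res(p):
    T=case_T(p);o=[]
    for k in m:
        o+=list(np.subtract(proj(sc,T(m[k])),S[k]))+list(np.subtract(proj(sd,T(m[k])),D[k]))
    return o
f=least_squares(res,[.6,-.1,0.],loss='soft_l1');print(f.x,np.round(f.fun,1))
T=case_T(f.x)
for n,q in dict(pin=(0,0,.181),kref=(.043,0,.183),km=(.056,0,.18)).items(): print(n,T(q).round(4),np.round(proj(sc,T(q)),1),np.round(proj(sd,T(q)),1))
def zs(u): return (210+u[0]/3.6,150+u[1]/3.6)
def zd(u): return (180+(u[0]-396)/3.6,145+u[1]/3.6)
print(r.read_state()['width'])
# lever tip
p=tri((sc,zs((180,80)),0),(sd,zd((629,90)),0)); c,s=np.cos(f.x[2]),np.sin(f.x[2]);d=p-T((0,0,0));print('tip',p,'case',c*d[0]+s*d[1],-s*d[0]+c*d[1],d[2])
print('glue',onz(sc,(317,168),0),'tape',onz(sc,(252,147),.02))
E
```

```text
a [ 0.4797 -0.1742  0.165 ] [ 0.4754 -0.1729  0.165 ]
b [0.4888 0.1302 0.165 ] [0.4806 0.124  0.165 ]
c [ 0.5667 -0.1757  0.165 ] [ 0.5678 -0.1714  0.165 ]
d [0.5734 0.126  0.165 ] [0.5634 0.1333 0.165 ]
[ 0.5570068  -0.02442602 -0.01315714] [-1.3 -0.8  0.1 -0.  -3.2 -0.3  0.1  0.7  1.3  0.2 -0.2 -0.6  0.1  0.2
 -1.7 -2.5]
pin [ 0.557  -0.0244  0.181 ] [268.7 189.6] [236.6 179.4]
kref [ 0.6   -0.025  0.183] [282.3 194.4] [224.8 175.8]
km [ 0.613  -0.0252  0.18  ] [286.4 196.8] [221.4 175.6]
0.997208714677967
tip [ 0.52382871 -0.01911939  0.22925006] case -0.03324504307681516 0.004869653252088675 0.22925005571354418
glue [0.59024764 0.3329918  0.        ] tape [0.32709415 0.30273462 0.02      ]
```

>>> play_rows:
  travel:
    - [0, -0.05, 0]
    - [-0.05, -0.09, -0.037]
    - [-0.1, -0.12, -0.074]
    - [-0.15, -0.125, -0.11]
    - [-0.2, -0.125, -0.147]
    - [-0.25, -0.125, -0.184]
    - [-0.3, -0.125, -0.22]
    - [-0.35, -0.125, -0.257]
    - [-0.4, -0.125, -0.294]
    - [-0.45, -0.125, -0.331]
    - [-0.5, -0.125, -0.368]
    - [-0.538, -0.125, -0.396]
  spin: [0, 0.03, 0.07, 0.11, 0.15, 0.19, 0.23, 0.27, 0.31, 0.35, 0.39, 0.411]
  claw: -0.3

```text
clock: 1.6
tcp_pos: [0.5949, -0.0234, 0.3299]
ee_rot: [-1.572, -0.001, 3.128]
force: [0.8, -0.7, -0.3]
width: 0.649
```

Run:
```python
from h import *
s=r.read_state();print(s['clock'],s['tcp_pos'],s['ee_rot'],s['width'],s['joint_positions'])
ci=cap('wrist','w1',s=1.5);print({k:np.round(v,3).tolist() for k,v in ci.items()})
```

```text
1.6 [ 0.59488494 -0.02338498  0.32988116] [-1.57239419e+00 -9.24966969e-04  3.12784230e+00] 0.6487987971516935 [-2.30222653e-01  4.35590249e-02  1.55680394e+00  1.36244564e-03
  1.54247629e+00  1.35428534e+00]
{'fx': 297.319, 'fy': 297.319, 'cx': 253.603, 'cy': 193.773, 'extrinsics': [[-0.013, -1.0, -0.0, -0.016], [0.964, -0.013, -0.267, -0.512], [0.267, -0.004, 0.964, -0.67], [0.0, 0.0, 0.0, 1.0]]}
```

View pics/w1.png

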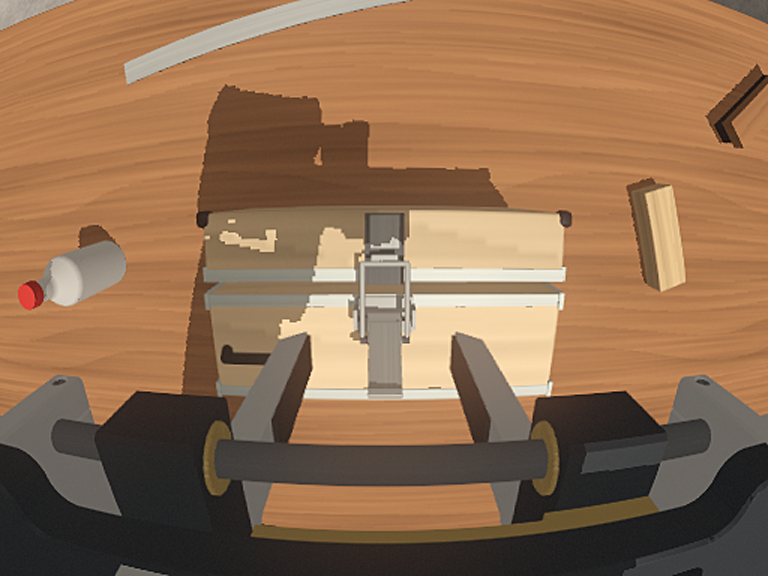

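Wrist view: the latch is centred at column 384. The loop bar is around (384,263), the keeper is above it and the lever is at (384,350). I'll zoom in.

Run:
```python
from h import *
im=cv2.imread('pics/raw_w1.png')[133:270,205:305]
cv2.imwrite('pics/z1.png',cv2.resize(im,None,fx=6,fy=4.3,interpolation=cv2.INTER_CUBIC))
ci=r.camera_info('wrist')
for n,u in dict(bar=(256,175.3)).items(): print(n,onz(ci,u,.184,True))
# case corners in wrist view: full-res raw px = view/1.5
for n,u in dict(bodyseamL=(206/1.5,290/1.5),bodyseamR=(563/1.5,291/1.5),lidL=(204/1.5,281/1.5)).items(): print(n,onz(ci,u,.165,True))
T=case_T([0.5570068,-0.02442602,-0.01315714])
for q in [(.015,.15,.165),(.015,-.15,.165),(-.08,.15,.165),(-.08,-.15,.165),(0,0,.181)]: print(q,np.array(proj(ci,T(q),True))*1.5)
```

```text
bar [ 0.6051825  -0.01982237  0.184     ]
bodyseamL [0.5801427  0.13028781 0.165     ]
bodyseamR [ 0.5772927  -0.17126767  0.165     ]
lidL [0.58798917 0.13126038 0.165     ]
(0.015, 0.15, 0.165) [212.03407146 296.99998947]
(0.015, -0.15, 0.165) [565.66791525 299.19016011]
(-0.08, 0.15, 0.165) [224.55700758 396.52635437]
(-0.08, -0.15, 0.165) [550.94494357 397.83570342]
(0, 0, 0.181) [390.24032445 322.78700045]
```

View pics/z1.png

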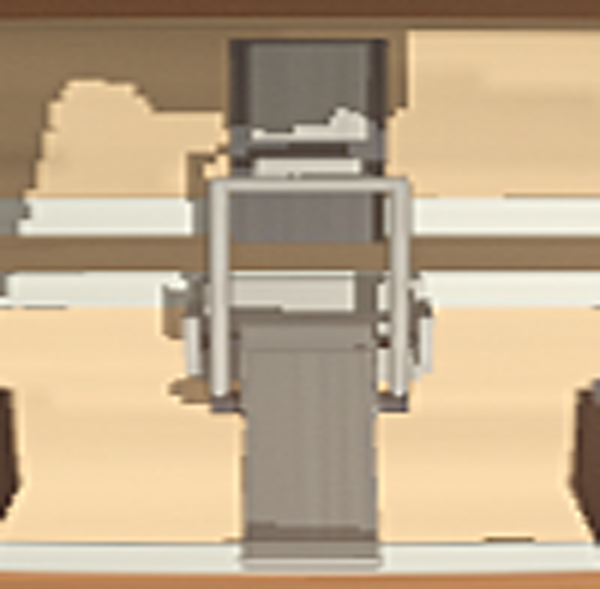

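The zoom shows the bar at (310,185), lying against the front of the lip (155–178). The slot is the dark line at y≈150 and the guard is above it. Converting these to positions.

Run:
```python
from h import *
ci=r.camera_info('wrist')
z=lambda u:(205+u[0]/6,133+u[1]/4.3)
print('cam',ray(ci,(250,190),True)[0])
for n,u,h in [('bar',(310,185),.18),('slot',(307,150),.181),('lipfront',(307,178),.181),('guardfar',(307,40),.18),('guardnear',(307,143),.181),('levL',(243,560),.225),('levR',(382,560),.225),('wl',(220,380),.19),('wr',(401,380),.19),('barl',(208,185),.18),('barr',(410,185),.18),('seam body',(300,272),.165),('seam lid',(300,237),.165)]: print(n,onz(ci,z(u),h,True).round(4))
print(np.array(proj(ci,[.5949,-.0234,.3299],True)))
s=cv2.imread('pics/raw_scene0.png')
```

```text
cam [ 0.67329591 -0.01906175  0.50860795]
bar [ 0.6035 -0.0206  0.18  ]
slot [ 0.613  -0.0201  0.181 ]
lipfront [ 0.6056 -0.02    0.181 ]
guardfar [ 0.6417 -0.0202  0.18  ]
guardnear [ 0.6149 -0.0201  0.181 ]
levL [ 0.5175 -0.0079  0.225 ]
levR [ 0.5173 -0.0329  0.225 ]
wl [ 0.5528 -0.0031  0.19  ]
wr [ 0.5526 -0.0376  0.19  ]
barl [ 0.6036 -0.0014  0.18  ]
barr [ 0.6034 -0.0394  0.18  ]
seam body [ 0.5755 -0.0185  0.165 ]
seam lid [ 0.5856 -0.0186  0.165 ]
[262.32632012 236.67366106]
```

>>> play_rows:
  travel:
    - [-0.003, 0.03, 0.001]
    - [-0.003, 0.06, 0.001]
    - [-0.003, 0.09, 0.001]
    - [-0.003, 0.11, 0.001]
    - [-0.003, 0.12, 0.001]
    - [-0.003, 0.12, 0.001]
  spin: [0, 0, 0, 0, 0, 0]

```text
clock: 2.4
tcp_pos: [0.5997, -0.018, 0.2092]
ee_rot: [-1.577, -0.0, 3.133]
force: [-1.6, 0.6, -0.7]
width: 0.657
```

Run:
```python
from h import *
s=r.read_state();print(s['clock'],s['tcp_pos'],s['ee_rot'],s['width'],s['force'])
ci=cap('wrist','w2',(130,110,380,300),3)
T=s['tcp_pos'];print('tcp',proj(ci,T,True),ray(ci,(250,190),True)[0])
```

```text
2.4 [ 0.59968771 -0.01804868  0.20919654] [-1.57661309e+00 -4.61348337e-04  3.13319210e+00] 0.6565960731238163 [-1.55628291  0.59688454 -0.65628808]
tcp (np.float64(253.49968702991416), np.float64(233.82359981007363)) [ 0.67630921 -0.01950265  0.38835672]
```

View pics/w2.png

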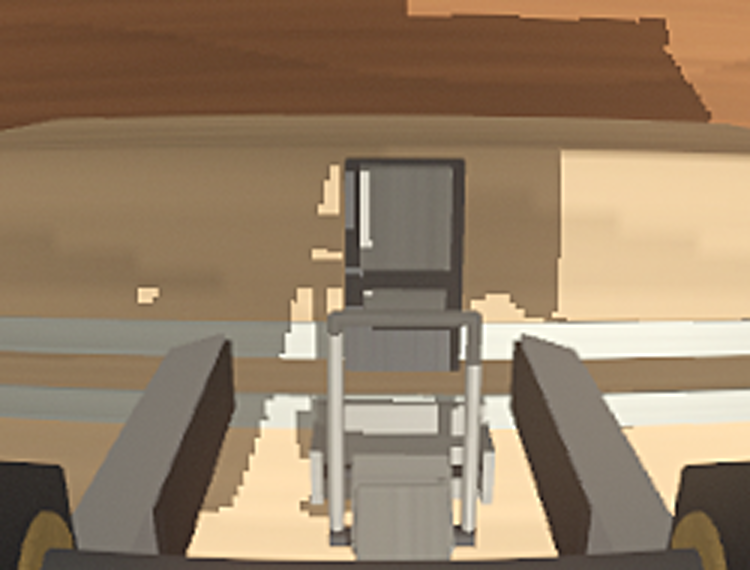

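Up close: fingers at crop columns 232 and 513 (midpoint 372), loop centred at column 405, bar at row 319, slot at row 280. So the gripper has to shift toward −y.

Run:
```python
from h import *
ci=r.camera_info('wrist');s=r.read_state();print(s['tcp_pos'],s['dq'].round(4))
z=lambda u:(130+u[0]/3,110+u[1]/3)
for n,u,h in [('bar',(405,319),.18),('bl',(329,319),.18),('br',(481,319),.18),('slot',(405,281),.181),('lipfront',(404,308),.181),('guardfar',(404,160),.18),('tip',(232,345),.209),('tip',(513,345),.209),('body seam',(404,388),.165),('lid seam',(404,356),.165)]: print(n,onz(ci,z(u),h,True).round(4))
```

```text
[ 0.60017126 -0.01815191  0.21010969] [-0.0008 -0.0117 -0.0148  0.0008 -0.0002  0.0007]
bar [ 0.6015 -0.0266  0.18  ]
bl [ 0.6016 -0.0077  0.18  ]
br [ 0.6013 -0.0457  0.18  ]
slot [ 0.6117 -0.0265  0.181 ]
lipfront [ 0.6048 -0.0263  0.181 ]
guardfar [ 0.6415 -0.0263  0.18  ]
tip [0.606  0.0121 0.209 ]
tip [ 0.6056 -0.0493  0.209 ]
body seam [ 0.5759 -0.027   0.165 ]
lid seam [ 0.5855 -0.0269  0.165 ]
```

>>> play_rows:
  travel:
    - [0.002, 0, 0.004]
    - [0.003, 0, 0.008]
    - [0.003, 0.01, 0.008]
    - [0.003, 0.02, 0.008]
    - [0.003, 0.03, 0.008]
    - [0.003, 0.038, 0.008]
    - [0.003, 0.038, 0.008]
    - [0.003, 0.038, 0.008]
  spin: [0, 0, 0, 0, 0, 0, 0, 0]

```text
clock: 3.45
tcp_pos: [0.5974, -0.026, 0.1723]
ee_rot: [-1.576, 0.002, 3.133]
force: [-0.4, -0.3, 0.0]
width: 0.652
```

>>> play_rows:
  travel:
    - [0, 0, 0]
    - [0, 0, 0]
    - [0, 0, 0]
    - [0, 0, 0]
    - [0, 0, 0]
    - [0, 0, 0]
  spin: [0, 0, 0, 0, 0, 0]
  claw: 0.12

```text
clock: 4.2
tcp_pos: [0.5974, -0.0259, 0.1723]
ee_rot: [-1.576, 0.002, 3.133]
force: [-0.1, -0.8, -0.1]
width: 0.442
```

Run:
```python
from h import *
s=r.read_state();print(s['clock'],s['tcp_pos'],s['ee_rot'],s['width']*94,s['force'],s['dq'].round(4))
ci=cap('wrist','w3',(180,140,330,260),5)
```

```text
4.2 [ 0.59738443 -0.02593493  0.17232396] [-1.57611007e+00  1.56655831e-03  3.13333761e+00] 41.548224970648334 [-0.12608605 -0.82822727 -0.05963704] [ 0.     -0.0005  0.0004 -0.0009 -0.0007 -0.0012]
```

View pics/w3.png

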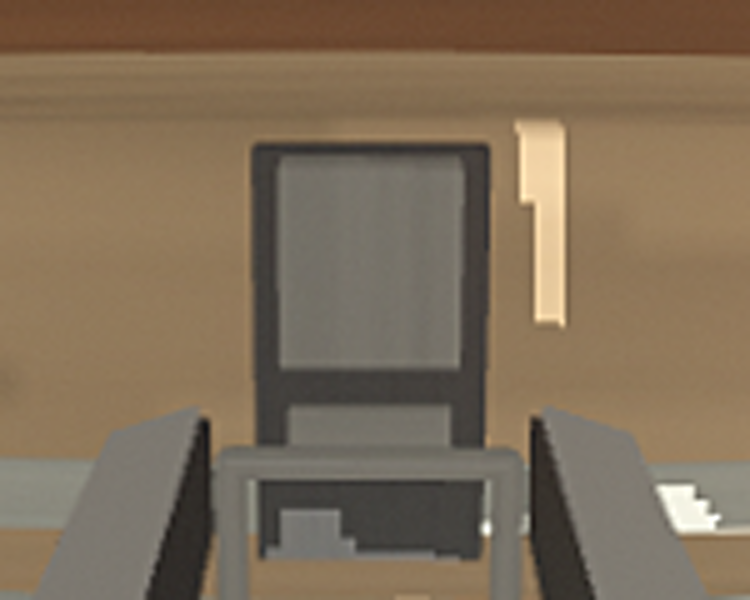

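Nicely centred: fingers at 210 and 540, loop 215–522, slot row 387, bar row 462. I'll grip and lift a little.

>>> play_rows:
  travel:
    - [0, 0, 0]
    - [0, 0, 0]
    - [0, 0, 0]
    - [0, 0, 0]
    - [0, -0.003, 0]
    - [0, -0.006, 0]
    - [0, -0.009, 0]
    - [0, -0.012, 0]
    - [0, -0.012, 0]
    - [0, -0.012, 0]
  spin: [0, 0, 0, 0, 0, 0, 0, 0, 0, 0]
  claw: 0.35

```text
clock: 5.5
tcp_pos: [0.5974, -0.0259, 0.1844]
ee_rot: [-1.576, 0.002, 3.133]
force: [2.1, 0.7, -2.4]
width: 0.392
```

Run:
```python
from h import *
s=r.read_state();print(s['clock'],s['tcp_pos'],s['width']*94,s['force'])
ci=cap('wrist','w4',(180,140,330,260),5)
```

```text
5.5 [ 0.59737958 -0.02591956  0.18441984] 36.811792246726114 [ 2.10609517  0.66192482 -2.35659594]
```

View pics/w4.png

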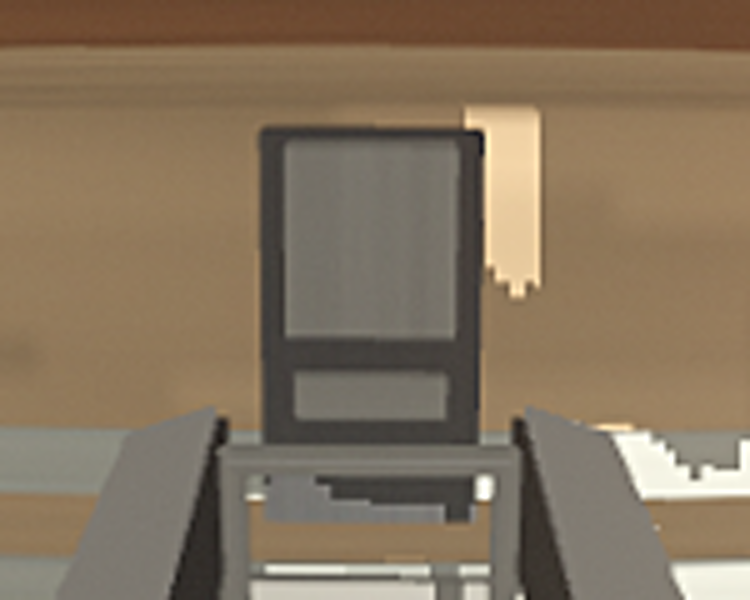

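The loop follows the fingers, with the bar at row 458 and clear of the lip (slot row 355). Computing the shift to the slot.

Run:
```python
from h import *
ci=r.camera_info('wrist')
z=lambda u:(180+u[0]/5,140+u[1]/5)
for zz in (.178,.181): print('slot',onz(ci,z((370,355)),zz,True), onz(ci,z((370,339)),zz,True)[0],onz(ci,z((370,371)),zz,True)[0],'guardfar',onz(ci,z((370,135)),zz,True)[0],'lipfront',onz(ci,z((370,421)),zz,True)[0])
for zz in (.190,.193,.196): print('bar',onz(ci,z((370,458)),zz,True),onz(ci,z((220,458)),zz,True)[1]-onz(ci,z((519,458)),zz,True)[1])
```

```text
slot [ 0.61100347 -0.02631531  0.178     ] 0.6132221626640201 0.6087686056087581 guardfar 0.6403694249961482 lipfront 0.6016726673433316
slot [ 0.61201492 -0.0263313   0.181     ] 0.6141977911176253 0.6098161551638926 guardfar 0.6409066486002811 lipfront 0.6028348101752783
bar [ 0.60129782 -0.02627851  0.19      ] 0.037889208354650344
bar [ 0.60254668 -0.02629624  0.193     ] 0.03723507563614429
bar [ 0.60379555 -0.02631397  0.196     ] 0.03658094291763825
```

>>> play_rows:
  travel:
    - [-0.003, 0, 0]
    - [-0.006, 0, 0]
    - [-0.0085, 0, 0]
    - [-0.0105, 0, 0]
    - [-0.0105, 0.002, 0]
    - [-0.0105, 0.003, 0]
    - [-0.0105, 0.003, 0]
    - [-0.0105, 0.003, 0]
  spin: [0, 0, 0, 0, 0, 0, 0, 0]

```text
clock: 6.55
tcp_pos: [0.6081, -0.0261, 0.1816]
ee_rot: [-1.576, 0.002, 3.133]
force: [1.2, 2.3, 3.5]
width: 0.391
```

Run:
```python
from h import *
s=r.read_state();print(s['clock'],s['tcp_pos'],s['width']*94,s['force'])
ci=cap('wrist','w5',(205,155,305,255),6)
```

```text
6.55 [ 0.60807178 -0.02605296  0.18156836] 36.714360336929694 [1.21123936 2.29020713 3.50160948]
```

View pics/w5.png

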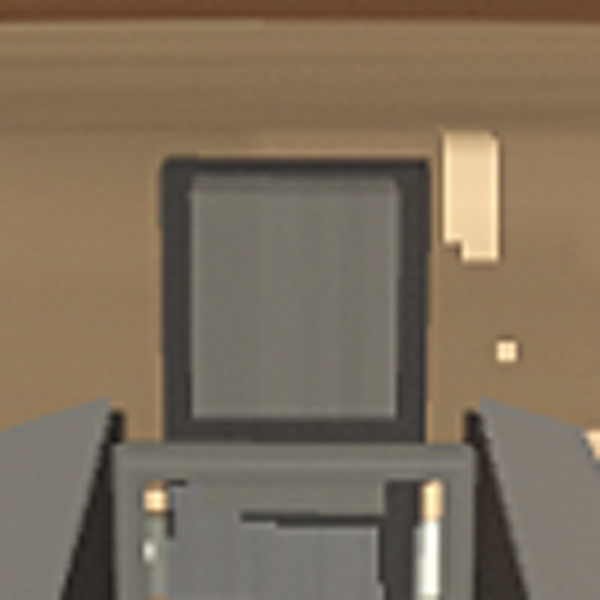

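>>> play_rows:
  travel:
    - [0, -0.001, 0]
    - [0, -0.002, 0]
    - [0, -0.002, 0]
    - [0, -0.002, 0]
  spin: [0, 0, 0, 0]

```text
clock: 7.1
tcp_pos: [0.6079, -0.0261, 0.1833]
ee_rot: [-1.576, 0.002, 3.133]
force: [0.9, 1.4, 1.7]
width: 0.393
```

Run:
```python
from h import *
s=r.read_state();print(s['clock'],s['tcp_pos'],s['force'],s['wrist_torque'])
ci=cap('wrist','w6')
z=lambda u:(205+u[0]/6,155+u[1]/6)
import copy
E_=np.array(ci['extrinsics']).copy(); E_[:3,3]-=0; ci['extrinsics']=E_
# shift camera back to previous TCP pose (2 mm lower)
R=E_[:3,:3]; E_[:3,3]=-R@((-R.T@E_[:3,3])-(s['tcp_pos']-np.array([.6081,-.0261,.1816])))
for zz in (.178,.180,.182):print('guard front',onz(ci,z((297,418)),zz,True)[0],'far',onz(ci,z((297,178)),zz,True)[0])
for zz in (.182,.184,.186,.188): print('bar',zz,onz(ci,z((297,461)),zz,True)[0],onz(ci,z((113,461)),zz,True)[1]-onz(ci,z((475,461)),zz,True)[1])
```

```text
7.1 [ 0.60787309 -0.02606774  0.18329346] [0.93904372 1.37616803 1.67023993] [ 0.25477868  0.00581325 -0.03350422]
guard front 0.6131240997019002 far 0.6402104363346527
guard front 0.6139025455498301 far 0.6406927695317357
guard front 0.6146809913977601 far 0.6411751027288188
bar 0.182 0.6096661999171115 0.03938049174505375
bar 0.184 0.6105006938121046 0.03894035387228003
bar 0.186 0.6113351877070977 0.03850021599950632
bar 0.188 0.6121696816020908 0.03806007812673261
```

>>> play_rows:
  travel:
    - [0, 0.001, 0]
    - [0, 0.002, 0]
    - [0, 0.002, 0]
    - [0, 0.003, 0]
    - [0, 0.003, 0]
  spin: [0, 0, 0, 0, 0]

```text
clock: 7.78
tcp_pos: [0.6078, -0.026, 0.1803]
ee_rot: [-1.576, 0.001, 3.133]
force: [-0.9, 0.5, 3.7]
width: 0.39
```

>>> play_rows:
  travel:
    - [0, 0.0005, 0]
    - [0, 0.001, 0]
    - [0, 0.001, 0]
  spin: [0, 0, 0]

```text
clock: 8.15
tcp_pos: [0.6077, -0.026, 0.1791]
ee_rot: [-1.576, 0.001, 3.133]
force: [-2.7, 1.1, 2.8]
width: 0.392
```

>>> play_rows:
  travel:
    - [0, 0.0005, 0]
    - [0, 0.001, 0]
    - [0, 0.001, 0]
  spin: [0, 0, 0]

```text
clock: 8.52
tcp_pos: [0.6077, -0.026, 0.1782]
ee_rot: [-1.576, 0.001, 3.133]
force: [-1.1, 1.2, 2.9]
width: 0.395
```

>>> play_rows:
  travel:
    - [0, 0.0005, 0]
    - [0, 0.0005, 0]
    - [0, 0.0005, 0]
  spin: [0, 0, 0]

```text
clock: 8.9
tcp_pos: [0.6077, -0.0261, 0.1777]
ee_rot: [-1.576, 0.001, 3.133]
force: [-1.3, 0.9, 3.4]
width: 0.387
```

>>> play_rows:
  travel:
    - [0, 0.0005, 0]
    - [0, 0.001, 0]
    - [0, 0.001, 0]
  spin: [0, 0, 0]

```text
clock: 9.28
tcp_pos: [0.6077, -0.0261, 0.1766]
ee_rot: [-1.576, 0.001, 3.133]
force: [-1.6, 0.5, 3.4]
width: 0.39
```

>>> play_rows:
  travel:
    - [0, 0.0005, 0]
    - [0, 0.0005, 0]
    - [0, 0.0005, 0]
  spin: [0, 0, 0]

```text
clock: 9.65
tcp_pos: [0.6077, -0.026, 0.176]
ee_rot: [-1.576, 0.001, 3.133]
force: [-1.0, 0.8, 2.8]
width: 0.39
```

>>> play_rows:
  travel:
    - [0, 0.0005, 0]
    - [0, 0.001, 0]
    - [0, 0.001, 0]
  spin: [0, 0, 0]

```text
clock: 10.02
tcp_pos: [0.6077, -0.026, 0.175]
ee_rot: [-1.576, 0.001, 3.133]
force: [-1.7, 2.2, 4.6]
width: 0.389
```

>>> play_rows:
  travel:
    - [0, 0.0005, 0]
    - [0, 0.001, 0]
    - [0, 0.001, 0]
  spin: [0, 0, 0]

```text
clock: 10.4
tcp_pos: [0.6078, -0.026, 0.174]
ee_rot: [-1.576, 0.001, 3.133]
force: [-0.7, 1.1, 3.5]
width: 0.387
```

Run:
```python
from h import *
s=r.read_state();print(s['clock'],s['tcp_pos'],s['force'],s['wrist_torque'])
ci=cap('wrist','w7',(205,155,305,255),6)
```

```text
10.4 [ 0.60776246 -0.02604618  0.17399231] [-0.72018732  1.08718373  3.47122887] [ 0.28059524  0.40125713 -0.06308313]
```

View pics/w7.png

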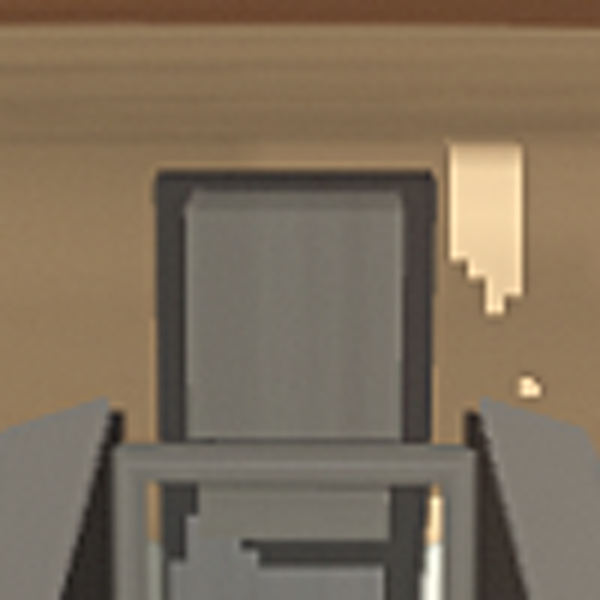

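The bar (rows 448–480) now sits exactly between the guard edge (437) and the lip top (488), so it's aligned with the slot and entering. I'll keep lowering gently.

>>> play_rows:
  travel:
    - [0, 0.0005, 0]
    - [0, 0.001, 0]
    - [0, 0.0015, 0]
    - [0, 0.0015, 0]
  spin: [0, 0, 0, 0]

```text
clock: 10.95
tcp_pos: [0.6078, -0.026, 0.1724]
ee_rot: [-1.576, 0.001, 3.133]
force: [-1.4, 0.6, 3.3]
width: 0.392
```

>>> play_rows:
  travel:
    - [0, 0.0005, 0]
    - [0, 0.001, 0]
    - [0, 0.0015, 0]
    - [0, 0.0015, 0]
  spin: [0, 0, 0, 0]

```text
clock: 11.45
tcp_pos: [0.6079, -0.026, 0.1714]
ee_rot: [-1.576, 0.002, 3.133]
force: [-2.4, 1.2, 5.6]
width: 0.393
```

>>> play_rows:
  travel:
    - [0, 0.0005, 0]
    - [0, 0.001, 0]
    - [0, 0.001, 0]
  spin: [0, 0, 0]

```text
clock: 11.82
tcp_pos: [0.608, -0.026, 0.1713]
ee_rot: [-1.576, 0.002, 3.133]
force: [-3.4, 1.4, 7.8]
width: 0.39
```

Run:
```python
from h import *
s=r.read_state();print(s['clock'],s['tcp_pos'],s['force'],s['wrist_torque'])
ims=[]
for n,c in(('scene',(245,160,315,210)),('side',(205,150,255,200)),('wrist',(215,190,295,250))):
    ci=cap(n,'a_'+n)
    x0,y0,x1,y1=c; ims.append(cv2.resize(cv2.imread(f'pics/raw_a_{n}.png')[y0:y1,x0:x1],(390,290),interpolation=cv2.INTER_CUBIC))
ims.append(ims[0]*0)
cv2.imwrite('pics/q1.png',np.vstack([np.hstack(ims[:2]),np.hstack(ims[2:])]))
```

```text
11.825 [ 0.60802169 -0.02604485  0.17129801] [-3.38290618  1.43372062  7.80998623] [ 0.32547437  0.77180636 -0.03167963]
```

View pics/q1.png

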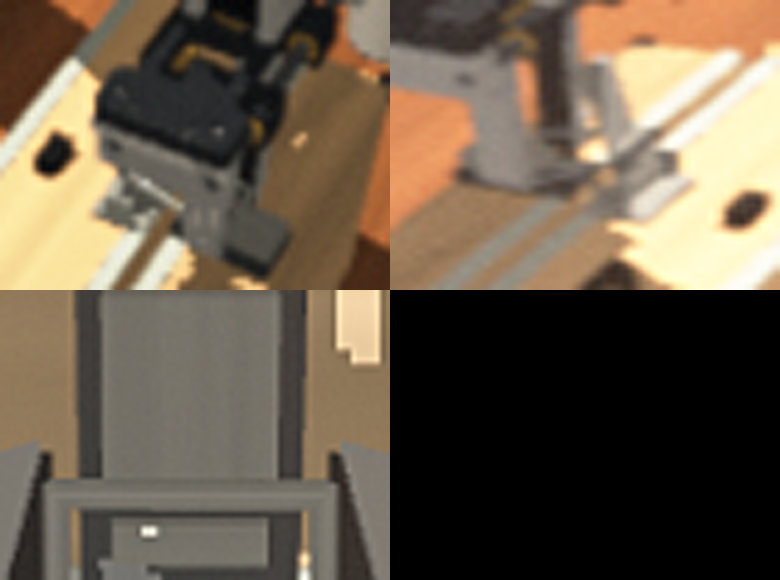

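The bar is still aligned between guard and lip, and a firm floor stop has appeared at TCP z 0.1713, about 13 mm below the lifted height. That fits a seated bar, so I'll release and rise.

>>> play_rows:
  travel:
    - [0, 0, 0]
    - [0, 0, 0]
    - [0, 0, 0]
    - [0, 0, 0]
    - [0, -0.03, 0]
    - [0, -0.08, 0]
    - [0, -0.13, 0]
    - [0, -0.15, 0]
    - [0, -0.15, 0]
    - [0, -0.15, 0]
  spin: [0, 0, 0, 0, 0, 0, 0, 0, 0, 0]
  claw: -0.3

```text
clock: 13.22
tcp_pos: [0.6068, -0.0266, 0.3183]
ee_rot: [-1.577, -0.002, 3.133]
force: [0.3, -0.8, 0.4]
width: 0.649
```

Run:
```python
from h import *
s=r.read_state();print(s['clock'],s['tcp_pos'],s['width']*94,s['force'],s['dq'].round(3))
ims=[]
for n,c in(('scene',(240,155,310,207)),('side',(205,145,255,200)),('wrist',(195,120,315,250))):
    ci=cap(n,'b_'+n)
    x0,y0,x1,y1=c; ims.append(cv2.resize(cv2.imread(f'pics/raw_b_{n}.png')[y0:y1,x0:x1],(390,290) if n!='wrist' else (400,580),interpolation=cv2.INTER_CUBIC))
cv2.imwrite('pics/q2.png',np.hstack([np.vstack(ims[:2]),ims[2]]))
```

```text
13.225 [ 0.6067723  -0.0266145   0.31829722] 60.98710638469782 [ 0.27876002 -0.75857598  0.37245855] [0.001 0.005 0.008 0.001 0.005 0.   ]
```

View pics/q2.png

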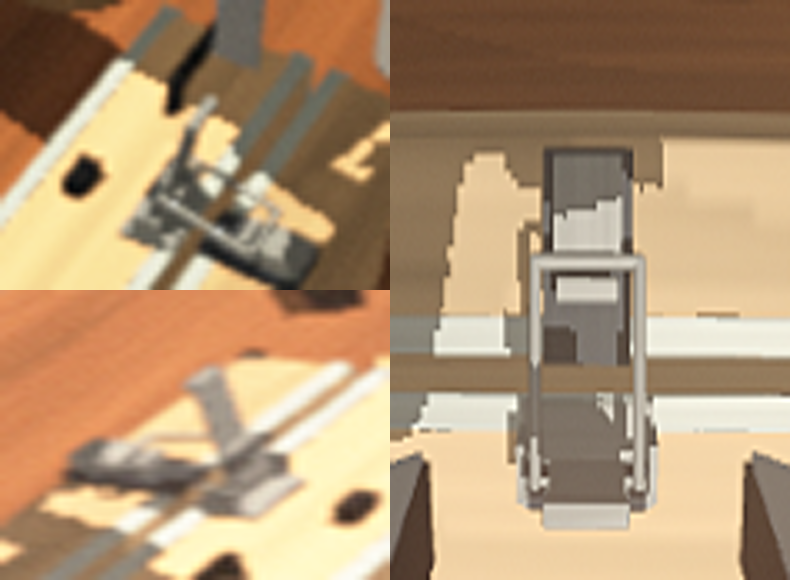

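The bar is in the slot with the lip visible below it (wrist panel rows 255–270, lip 277–300), and the lever stands near upright with its tip seen around (586,515). Locating the tip.

Run:
```python
from h import *
sc,sd,w=[r.camera_info(n) for n in('scene','side','wrist')]
W=(195+586*.3,120+515*130/580); S=(277.3,172.4); D=(231.3,160.6)
print(tri((sc,S,0),(sd,D,0)),tri((sc,S,0),(w,W,1)),tri((sc,S,0),(sd,D,0),(w,W,1)))
for z in (.235,.245,.25): print(z,onz(w,W,z,True))
for z in(.174,.18): print('bar',onz(w,(195+586*.3,120+262*130/580),z,True), 'body seam',onz(w,(195+586*.3,120+394*130/580),.165,True))
```

```text
[ 0.57329583 -0.01987709  0.25080721] [ 0.61087251 -0.10127167  0.33303354] [ 0.58956731 -0.07525423  0.26913947]
0.235 [ 0.566185   -0.14496865  0.235     ]
0.245 [ 0.57066019 -0.14052393  0.245     ]
0.25 [ 0.57289779 -0.13830157  0.25      ]
bar [ 0.61135629 -0.16368951  0.174     ] body seam [ 0.57171883 -0.1713379   0.165     ]
bar [ 0.6126989  -0.16117815  0.18      ] body seam [ 0.57171883 -0.1713379   0.165     ]
```

>>> play_rows:
  travel:
    - [0.002, 0, 0]
    - [0.004, 0, 0]
    - [0.004, 0, 0]
    - [0.004, 0, 0]
    - [0.004, 0, 0]
    - [0.004, 0, 0]
    - [0.004, 0.02, 0]
    - [0.004, 0.045, 0]
    - [0.004, 0.065, 0]
    - [0.004, 0.078, 0]
    - [0.004, 0.078, 0]
    - [0.004, 0.078, 0]
  spin: [0, 0, 0, 0, 0, 0, 0, 0, 0, 0, 0, 0]
  claw: 1

```text
clock: 14.88
tcp_pos: [0.6033, -0.0263, 0.2417]
ee_rot: [-1.577, -0.0, 3.133]
force: [-0.9, 0.1, -0.2]
width: 0.002
```

>>> play_rows:
  travel:
    - [0.006, 0, 0]
    - [0.012, 0.001, 0]
    - [0.017, 0.002, 0]
    - [0.021, 0.002, 0]
    - [0.025, 0.002, 0]
    - [0.029, 0.002, 0]
    - [0.033, 0.002, 0]
    - [0.036, 0.002, 0]
    - [0.036, 0.002, 0]
  spin: [0, 0, 0, 0, 0, 0, 0, 0, 0]

```text
clock: 16.0
tcp_pos: [0.5672, -0.026, 0.2399]
ee_rot: [-1.576, -0.0, 3.133]
force: [1.8, 0.8, 1.3]
width: 0.009
```

>>> play_rows:
  travel:
    - [0.003, 0, 0]
    - [0.006, 0.001, 0]
    - [0.01, 0.0015, 0]
    - [0.014, 0.0025, 0]
    - [0.018, 0.0035, 0]
    - [0.021, 0.0048, 0]
    - [0.021, 0.0048, 0]
  spin: [0, 0, 0, 0, 0, 0, 0]

```text
clock: 16.88
tcp_pos: [0.5457, -0.0258, 0.2349]
ee_rot: [-1.576, -0.001, 3.133]
force: [1.1, 0.1, 0.4]
width: 0.003
```

>>> play_rows:
  travel:
    - [0.003, 0.001, 0]
    - [0.006, 0.003, 0]
    - [0.01, 0.005, 0]
    - [0.013, 0.0075, 0]
    - [0.016, 0.01, 0]
    - [0.019, 0.0123, 0]
    - [0.019, 0.0123, 0]
  spin: [0, 0, 0, 0, 0, 0, 0]

```text
clock: 17.75
tcp_pos: [0.5262, -0.0255, 0.2222]
ee_rot: [-1.576, -0.002, 3.133]
force: [1.0, 0.2, -1.1]
width: 0.006
```

Run:
```python
from h import *
s=r.read_state()
for n in('scene','side','wrist'): cap(n,'c_'+n)
w=r.camera_info('wrist')
im=cv2.cvtColor(cv2.imread('pics/raw_c_wrist.png'),cv2.COLOR_BGR2HSV)
for y in(-.11,-.09):
  print(y)
  for x in np.arange(.555,.605,.0015):
    u,v=proj(w,(x,y,.165),True); p=im[int(round(v)),int(round(u))]; print(round(x,4),tuple(int(a) for a in p),end=' ')
# lever sample: points along lever for each theta, saturation in scene & side (metal => low sat)
P=np.array([.559,-.0255,.181])
for n in('scene','side'):
  ci=r.camera_info(n);hs=cv2.cvtColor(cv2.imread(f'pics/raw_c_{n}.png'),cv2.COLOR_BGR2HSV)
  print('\n',n)
  for th in np.arange(0,2.0,.15):
    o=[]
    for rho in(.035,.045,.055,.065):
      u,v=proj(ci,P+rho*np.array([-np.cos(th),0,np.sin(th)])); o.append(tuple(int(a) for a in hs[int(round(v)),int(round(u))]))
    print(round(th,2),o)
```

```text
-0.11
0.555 (18, 80, 240) 0.5565 (18, 81, 240) 0.558 (18, 79, 241) 0.5595 (18, 80, 241) 0.561 (18, 80, 242) 0.5625 (18, 75, 242) 0.564 (28, 17, 230) 0.5655 (25, 21, 231) 0.567 (25, 21, 231) 0.5685 (25, 20, 229) 0.57 (25, 20, 234) 0.5715 (27, 19, 236) 0.573 (21, 42, 178) 0.5745 (16, 98, 143) 0.576 (16, 109, 141) 0.5775 (24, 22, 235) 0.579 (25, 20, 228) 0.5805 (25, 21, 229) 0.582 (27, 20, 227) 0.5835 (24, 21, 231) 0.585 (26, 19, 230) 0.5865 (26, 22, 201) 0.588 (18, 85, 232) 0.5895 (18, 84, 229) 0.591 (18, 82, 228) 0.5925 (18, 80, 226) 0.594 (18, 83, 224) 0.5955 (18, 84, 221) 0.597 (17, 85, 218) 0.5985 (17, 83, 217) 0.6 (17, 83, 217) 0.6015 (18, 85, 216) 0.603 (17, 86, 217) 0.6045 (18, 85, 219) -0.09
0.555 (18, 80, 240) 0.5565 (18, 80, 239) 0.558 (18, 81, 240) 0.5595 (18, 80, 241) 0.561 (18, 81, 243) 0.5625 (17, 82, 147) 0.564 (32, 14, 243) 0.5655 (26, 19, 232) 0.567 (25, 20, 233) 0.5685 (25, 20, 231) 0.57 (26, 18, 235) 0.5715 (26, 18, 236) 0.573 (26, 23, 221) 0.5745 (17, 105, 136) 0.576 (16, 111, 138) 0.5775 (28, 18, 233) 0.579 (28, 19, 230) 0.5805 (26, 19, 231) 0.582 (25, 20, 229) 0.5
[... 1479 characters left out ...]
, 101, 249), (27, 50, 255), (26, 58, 255)]
0.6 [(16, 94, 188), (19, 89, 253), (27, 54, 255), (27, 55, 255)]
0.75 [(18, 51, 126), (15, 40, 142), (15, 43, 167), (19, 44, 237)]
0.9 [(26, 30, 230), (25, 19, 246), (12, 36, 155), (16, 39, 136)]
1.05 [(20, 33, 242), (23, 36, 224), (14, 35, 147), (11, 33, 154)]
1.2 [(25, 12, 251), (19, 60, 242), (14, 60, 180), (15, 37, 151)]
1.35 [(23, 31, 254), (23, 80, 254), (21, 83, 254), (24, 73, 255)]
1.5 [(23, 78, 253), (22, 83, 252), (23, 76, 254), (24, 74, 254)]
1.65 [(22, 81, 253), (23, 80, 253), (23, 73, 254), (24, 73, 254)]
1.8 [(22, 83, 252), (24, 70, 254), (24, 75, 255), (12, 150, 230)]
1.95 [(21, 80, 253), (24, 70, 254), (15, 122, 242), (12, 147, 229)]
```

The seam gap has shrunk from about 9.6 to 3–4 mm, and metal shows along the θ≈0.75 line. The lever is following and drawing the lid, so I'll continue.

>>> play_rows:
  travel:
    - [0.002, 0.002, 0]
    - [0.004, 0.0045, 0]
    - [0.006, 0.007, 0]
    - [0.008, 0.0095, 0]
    - [0.0095, 0.012, 0]
    - [0.011, 0.0145, 0]
    - [0.0115, 0.016, 0]
    - [0.0115, 0.016, 0]
  spin: [0, 0, 0, 0, 0, 0, 0, 0]

```text
clock: 18.9
tcp_pos: [0.5148, -0.0253, 0.2062]
ee_rot: [-1.577, -0.002, 3.133]
force: [0.9, -0.1, 0.3]
width: 0.005
```

>>> play_rows:
  travel:
    - [0.001, 0.002, 0]
    - [0.002, 0.004, 0]
    - [0.002, 0.006, 0]
    - [0.002, 0.008, 0]
    - [0.002, 0.008, 0]
  spin: [0, 0, 0, 0, 0]

```text
clock: 19.52
tcp_pos: [0.5127, -0.0252, 0.198]
ee_rot: [-1.577, -0.003, 3.133]
force: [0.7, -0.2, 0.9]
width: 0.005
```

```bash
cat > chk.py <<'E'
from h import *
import sys
t=sys.argv[1]
for n in('scene','side','wrist'): cap(n,t+n)
w=r.camera_info('wrist')
im=cv2.cvtColor(cv2.imread(f'pics/raw_{t}wrist.png'),cv2.COLOR_BGR2HSV)
for y in(-.11,-.09):
  print('seam y',y,[(round(x,4),int(im[int(round(v)),int(round(u))][1])) for x in np.arange(.561,.592,.001) for u,v in [proj(w,(x,y,.165),True)]])
P=np.array([.559,-.0255,.181])
for n in('scene','side'):
  ci=r.camera_info(n);hs=cv2.cvtColor(cv2.imread(f'pics/raw_{t}{n}.png'),cv2.COLOR_BGR2HSV)
  print(n)
  for th in np.arange(0,1.4,.15):
    print(round(th,2),[tuple(int(a) for a in hs[int(round(v)),int(round(u))][1:]) for rho in(.025,.035,.045,.055,.065) for u,v in [proj(ci,P+rho*np.array([-np.cos(th),0,np.sin(th)]))]])
E
python3 chk.py d_
```

```text
seam y -0.11 [(np.float64(0.561), 80), (np.float64(0.562), 86), (np.float64(0.563), 45), (np.float64(0.564), 19), (np.float64(0.565), 21), (np.float64(0.566), 20), (np.float64(0.567), 20), (np.float64(0.568), 21), (np.float64(0.569), 21), (np.float64(0.57), 20), (np.float64(0.571), 20), (np.float64(0.572), 18), (np.float64(0.573), 16), (np.float64(0.574), 104), (np.float64(0.575), 97), (np.float64(0.576), 111), (np.float64(0.577), 16), (np.float64(0.578), 19), (np.float64(0.579), 20), (np.float64(0.58), 20), (np.float64(0.581), 19), (np.float64(0.582), 22), (np.float64(0.583), 20), (np.float64(0.584), 19), (np.float64(0.585), 19), (np.float64(0.586), 15), (np.float64(0.587), 57), (np.float64(0.588), 88), (np.float64(0.589), 84), (np.float64(0.59), 83), (np.float64(0.591), 83)]
seam y -0.09 [(np.float64(0.561), 80), (np.float64(0.562), 107), (np.float64(0.563), 48), (np.float64(0.564), 17), (np.float64(0.565), 19), (np.float64(0.566), 20), (np.float64(0.567), 20), (np.float64(0.568), 20), (np.float64(0.569), 20), (np.float64(0.57), 19), (np.float64(0.571), 21), (np.float64(0.572), 18)
[... 1002 characters left out ...]
(127, 135), (127, 133)]
1.35 [(129, 130), (126, 123), (125, 126), (130, 157), (123, 135)]
side
0.0 [(42, 134), (42, 128), (45, 126), (27, 235), (25, 233)]
0.15 [(32, 213), (47, 131), (45, 124), (46, 195), (59, 251)]
0.3 [(30, 229), (56, 204), (74, 165), (64, 140), (105, 162)]
0.45 [(43, 195), (67, 156), (41, 151), (40, 148), (54, 180)]
0.6 [(75, 154), (93, 176), (36, 149), (32, 152), (34, 143)]
0.75 [(51, 146), (96, 242), (56, 190), (35, 151), (37, 151)]
0.9 [(40, 179), (20, 243), (23, 237), (37, 172), (37, 152)]
1.05 [(66, 218), (33, 241), (28, 247), (25, 251), (34, 212)]
1.2 [(36, 210), (11, 250), (29, 252), (67, 255), (39, 156)]
1.35 [(15, 254), (32, 254), (81, 253), (89, 246), (36, 150)]
```

Metal now lies along the θ=0 line in both views, so it has snapped. A gentle press will confirm the stop.

>>> play_rows:
  travel:
    - [0, 0.002, 0]
    - [0, 0.004, 0]
    - [0, 0.006, 0]
    - [0, 0.008, 0]
    - [0, 0.01, 0]
    - [0, 0.01, 0]
  spin: [0, 0, 0, 0, 0, 0]

```text
clock: 20.42
tcp_pos: [0.5127, -0.0252, 0.1881]
ee_rot: [-1.577, -0.003, 3.133]
force: [-0.3, 0.3, 0.0]
width: 0.006
```

>>> play_rows:
  travel:
    - [0, 0.0005, 0]
    - [0, 0.001, 0]
    - [0, 0.0015, 0]
    - [0, 0.0015, 0]
  spin: [0, 0, 0, 0]

```text
clock: 20.92
tcp_pos: [0.5127, -0.0251, 0.1866]
ee_rot: [-1.577, -0.003, 3.133]
force: [0.1, -0.4, -0.3]
width: 0.001
```

>>> play_rows:
  travel:
    - [0, 0.0005, 0]
    - [0, 0.001, 0]
    - [0, 0.0015, 0]
    - [0, 0.0015, 0]
  spin: [0, 0, 0, 0]

```text
clock: 21.42
tcp_pos: [0.5127, -0.0251, 0.185]
ee_rot: [-1.577, -0.003, 3.133]
force: [-0.1, -0.6, 0.2]
width: 0.009
```

>>> play_rows:
  travel:
    - [0, 0.0005, 0]
    - [0, 0.001, 0]
    - [0, 0.001, 0]
  spin: [0, 0, 0]

```text
clock: 21.8
tcp_pos: [0.5127, -0.0251, 0.1843]
ee_rot: [-1.577, -0.003, 3.133]
force: [-0.9, 0.8, 1.2]
width: 0.005
```

>>> play_rows:
  travel:
    - [0, 0.0005, 0]
    - [0, 0.001, 0]
    - [0, 0.001, 0]
  spin: [0, 0, 0]

```text
clock: 22.18
tcp_pos: [0.5128, -0.0251, 0.1842]
ee_rot: [-1.577, -0.003, 3.133]
force: [-3.0, 1.1, 6.5]
width: 0.007
```

Hard stop at z 0.184 with about 6 N, so the lever is flat. I'll retreat upward and check.

>>> play_rows:
  travel:
    - [0, -0.01, 0]
    - [0, -0.05, 0]
    - [0, -0.1, 0]
    - [0, -0.14, 0]
    - [0, -0.14, 0]
    - [0, -0.14, 0]
  spin: [0, 0, 0, 0, 0, 0]

```text
clock: 22.92
tcp_pos: [0.5127, -0.0259, 0.3231]
ee_rot: [-1.577, -0.004, 3.133]
force: [0.4, 0.2, -0.7]
width: 0.004
```

```bash
python3 chk.py e_ | grep -v seam
python3 - <<'E'
from h import *
s=r.read_state();print(s['clock'],s['tcp_pos'],s['force'])
w=r.camera_info('wrist');im=cv2.imread('pics/raw_e_wrist.png');hs=cv2.cvtColor(im,cv2.COLOR_BGR2HSV)
print('mid line x:V,S',[(round(x,3),int(hs[int(round(v)),int(round(u))][2]),int(hs[int(round(v)),int(round(u))][1])) for x in np.arange(.48,.64,.004) for u,v in [proj(w,(x,-.0255,.183),True)]])
for n in('scene','side'):
  a,b=[cv2.imread(f'pics/raw_{k}{n}.png').astype(int) for k in('',)*0 or ('a_','e_')]
  ci=r.camera_info(n)
  first=cv2.imread(f'pics/raw_{n}0.png').astype(int)
  for nm,p in (('glue',(.59,.333,.09)),('tape',(.327,.303,.02))):
    u,v=map(int,proj(ci,p)); print(n,nm,abs(first-b)[max(v-18,0):v+18,max(u-18,0):u+18].mean().round(1))
b=cv2.imread('pics/raw_e_scene.png').astype(int);f=cv2.imread('pics/raw_scene0.png').astype(int);print('offcut',abs(b-f)[312:345,190:250].mean())
E
```

```text
scene
0.0 [(34, 194), (33, 196), (31, 195), (31, 197), (32, 174)]
0.15 [(31, 195), (32, 193), (31, 191), (32, 194), (33, 177)]
0.3 [(32, 193), (31, 199), (34, 193), (54, 208), (53, 150)]
0.45 [(32, 193), (88, 235), (95, 252), (69, 229), (92, 116)]
0.6 [(50, 220), (88, 235), (91, 252), (69, 232), (73, 137)]
0.75 [(53, 225), (93, 252), (90, 251), (91, 251), (28, 226)]
0.9 [(103, 249), (95, 250), (87, 253), (101, 253), (29, 125)]
1.05 [(103, 250), (96, 250), (119, 240), (131, 156), (117, 126)]
1.2 [(101, 254), (103, 249), (126, 127), (126, 132), (127, 130)]
1.35 [(115, 246), (113, 243), (130, 120), (125, 131), (127, 135)]
side
0.0 [(30, 231), (29, 228), (26, 232), (30, 228), (28, 230)]
0.15 [(30, 227), (33, 234), (31, 232), (37, 240), (48, 254)]
0.3 [(46, 189), (53, 249), (61, 255), (72, 254), (68, 255)]
0.45 [(97, 195), (62, 255), (64, 255), (60, 255), (65, 255)]
0.6 [(100, 246), (60, 255), (64, 255), (61, 255), (62, 255)]
0.75 [(67, 152), (66, 255), (72, 253), (63, 255), (65, 255)]
0.9 [(36, 189), (19, 246), (19, 246), (14, 247), (27, 248)]
1.05 [(55, 227), (37, 237), (33, 243), (27, 
[... 837 characters left out ...]
oat64(0.56), 117, 44), (np.float64(0.564), 119, 43), (np.float64(0.568), 120, 38), (np.float64(0.572), 119, 41), (np.float64(0.576), 134, 97), (np.float64(0.58), 84, 55), (np.float64(0.584), 81, 57), (np.float64(0.588), 82, 53), (np.float64(0.592), 83, 55), (np.float64(0.596), 114, 36), (np.float64(0.6), 209, 23), (np.float64(0.604), 78, 49), (np.float64(0.608), 199, 24), (np.float64(0.612), 198, 22), (np.float64(0.616), 197, 23), (np.float64(0.62), 198, 23), (np.float64(0.624), 195, 22), (np.float64(0.628), 197, 26), (np.float64(0.632), 105, 136), (np.float64(0.636), 110, 134), (np.float64(0.64), 93, 134)]
scene glue 2.4
scene tape 24.0
side glue 16.2
side tape 19.1
offcut 2.336026936026936
```

```bash
python3 -c "
from cell import r
print(r.job_done(), r.read_state()['clock'])"
```

```text
the job is handed in; nothing more can be done
the job is handed in; nothing more can be done
```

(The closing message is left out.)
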